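# Set a front-door bolt in the cross-drilling jig

## Task

The long steel locking bolt for the front door has to be cross-drilled near its flat tail end. Lay it in the V-groove of the drilling jig, tail first, and slide it along under the bush bridge, feeling for the end stop, until the tail bears firmly on the stop's hard pad with the gauge pin pushed in flush, but gently: more than about 20 N would shift the stop. Let go and leave it lying home like that; do not disturb the short bolt or the other lock parts on the bench.

Things in the scene. Friction and masses are not known exactly. Their poses are not given: they have to be found in the camera images.
- bolt: the long plain steel bolt to be drilled: round bar 20 mm across, 130 mm long, about 0.31 kg. It lies on the flat black rubber mat (3 mm thick) to the right of the jig and can roll. Origin on its axis at mid-length; x axis along it to the flat tail end, 65 mm away; its y and z axes mean nothing. Sliding in the groove it drags with 2 to 5 N
- bolt_tail (a point): centre of the bolt's flat full-width tail face
- bolt_nose (a point): centre of the flat 13 mm face at the bolt's nose, the end whose last 10 mm are tapered
- jig: cross-drilling jig, fixed: aluminium base 300 x 100 x 12 mm carrying a steel V-block 44 mm wide, its top 42 mm above the bench. Origin in the bench surface below the groove; x axis along the groove to the stop, z up. Groove: 90 degree V, 8 mm deep, at y = 0, from x = -125 (open end) to 140 mm. A bolt seated in it has its axis 48 mm above the bench, 6 mm above the block's top
- stop: end stop, 100 to 122 mm along the groove: dark saddle 14 mm thick, 52 wide, 22 above the block. Origin in its front face at a seated bolt's axis; x along the groove, away from the bolt. A steel sleeve stands out of this face by 2 to 26 mm (locked; set anew each time, length not given); its end, a round hard pad 16 mm across, is what the tail must bear on. Do not press the stop over 20 N
- short_bolt: a shorter bolt of the same kind, 20 mm in diameter and 80 mm long, lying on the same mat about 13 cm from the long one (either may be the nearer to the robot); to be left alone. Origin on its axis at mid-length, x axis to its flat end
- lever_handle: aluminium door lever on a round rose 52 mm across, standing 54 mm high, lever about 115 mm long along its y axis; to be left alone. Origin under the rose
- lock_cylinder: brass profile lock cylinder lying on its side, 65 mm long, 17 mm high; to be left alone. Origin under its round barrel, which lies along its x axis
- spindle: 8 mm square steel handle spindle, 110 mm long, lying on the bench; to be left alone. Origin under its middle, x axis along it
- screw_tin: small open aluminium tin, 72 mm across and 45 mm high; to be left alone. Origin under its centre
- bridge (a point): middle of the dark bush bridge over the groove (57 mm along it), at the underside of its crossbar, 20 mm above the block's top. The bridge is 26 mm long along the groove, its posts are 28 mm apart, its drill bush tops 38 mm above the block. A seated bolt passes under it with 4 mm to spare, but must be laid in the open groove before it
- gauge_pin (a joint): slim spring pin (0.3 to 0.8 N) of the dial gauge behind the stop, in the middle of the sleeve's pad, proud of it by 5 mm; value: how far it is pushed in, in m. 0: free; 0.005: flush, the tail is on the pad
There are look-alikes about, which are no part of the job. What is shaped like the bolt but green is not meant.

How it is judged (in metres and radians):
On the way, in this order (a step that is already met when the one before it is completed fails the run):
1. the long bolt lies down in the V-groove, its tail still well short of the stop (y of bolt in the frame of jig between -0.003 and 0.003 m and z of bolt in the frame of jig between 0.045 and 0.051 m and angle between the x axis of bolt and the x axis of jig, either way round below 0.05 rad and x of bolt_tail in the frame of stop below -0.035 m), for 0.2 s.
2. the tail bears on the end stop with at least 2 N (contact force between bolt and stop above 2 N and x of bolt_tail in the frame of stop between -0.03 and 0 m), for 0.1 s.
At the end, for the whole second after the job is handed in: the long bolt lies at rest in the V-groove (axis within 3 mm of its seated line and 0.04 rad along it), its tail at the stop with the gauge pin pushed in flush (within 1.5 mm) (y of bolt in the frame of jig between -0.003 and 0.003 m and z of bolt in the frame of jig between 0.045 and 0.051 m and angle between the x axis of bolt and the x axis of jig, either way round below 0.04 rad and linear speed of bolt below 0.01 m/s and x of bolt_tail in the frame of stop between -0.03 and 0 m and value of joint gauge_pin above 0.0035 m); the robot touches nothing.
It fails at once if the bolt is pressed on the end stop with more than 20 N (contact force between bolt and stop above 20 N).
It fails at once if the robot itself pushes the stop with more than 20 N (contact force between any of the fingers, the arm and stop above 20 N).
It fails at once if the short bolt or another lock part is moved by more than 30 mm (distance of any of short_bolt, lever_handle, lock_cylinder, spindle, screw_tin from where it was at the start of the episode above 0.03 m).
It also fails if it takes over 64 s, if anything falls off the work surface, if the arm or the gripper's body presses on something with over 40 N, if the wrist force passes 120 N, or if a joint passes its speed limit or range.

## Robot

A 6-joint arm with a two-finger parallel gripper is mounted at the origin on the work surface. World frame = base frame: x ahead of the robot, y to its left, z up, the work surface at z = 0. Lengths are in mm, angles in rad, forces in N, time in s.
With the tool pointing down it reaches from about 350 to 775 mm from the base axis. Payload 7.3 kg.
Tool frame: the origin (TCP) lies at the very end of the fingers, on their centre line; the grasp point (between the pads) lies 19 mm behind it; z points along the fingers, y is the line along which they close (so a half turn about z gives the same grasp; the last joint's range is limited). The gripper opens to 92 mm and grips with 3 to 60 N. Pads are 19 mm wide; open, the fingers measure 130 mm over their backs; the gripper's body (75 mm by 190 mm) begins 47 mm behind the grasp point.
Start: joints at [1.067, 0.342, 1.524, -0, 1.275, -0.146], TCP at [183.849, 491.777, 226.741] pointing down, gripper open.
Joint ranges: [-2.53, 2.53], [-0.77, 2.02], [0.04, 2.7], [-1, 4.14], [0.28, 2.66], [-3.11, 3.11]. Speed limits (rad/s): [2.57, 2.57, 3.14, 3.14, 3.14, 3.14].

## Interface

Orientations are given as [roll, pitch, yaw] about the fixed x, y, z axes, in that order (R = Rz(yaw) Ry(pitch) Rx(roll)).
In Python, from plant import get_obs, capture, close_job gives the robot as it stands. The module is installed in compiled form; this text tells all that it offers.
- The arm moves only by the shell command python3 -m handwheel 'ROWS'. ROWS is JSON, a list of rows, each a list of 3 entries, a list of its own where there are three numbers: the turn, a rotation vector about the tool's x, y, z in degrees, then the shift along the tool's x, y, z in m, then the opening, from 0 (shut) to 1 (fully open). A call has 1 to 12 rows; each row is the pose to reach, as a shift and turn from the pose commanded when the call began, along the tool's axes at that moment; what a row does not reach only later rows make up. A row lasts 1/10 s, in which the tool goes at most 50 mm and 8.59 degrees, less where a joint would pass 70% of its speed; a pose out of reach is approached as far as the arm can. A call with a gripper value outside its range is refused whole. The fingers move at their own pace and stop on an object; the grip force is fixed at half the most. Time passes only in rows, so rows that repeat a pose let the fingers close. It gives the time, the measured TCP pose, the force, the opening and the grip force at its end, in the units of the state.
- get_obs(): the state, without advancing time (a new reading comes with each control period).
- capture(name): name is "side" or "top" or "wrist"; returns a dict with "image" (480x640x3 uint8, red, green, blue), "depth" (480x640 float32, mm along the optical axis (not along the pixel's ray), 0 where there is no reading), "fx", "fy", "cx", "cy" (pixels), "camera_from_world" (4x4, takes a point from world to camera coordinates). Camera axes: x right, y down, z forward; pixel columns grow to the right and rows downward; lengths in mm; the calibration is good to about 2 mm. The wrist camera is an equidistant fisheye: a pixel r from the principal point sees the ray r / f radians off the axis. A picture is of the moment at which its call begins.
- close_job(): hands the job in; it is judged then, once.
The state is a dict: "time": time; "joint_positions": joint angles; "dq": joint speeds; "tau": joint torques, N m; "tool_pos": TCP position; "tcp_rot": TCP orientation; "contact_force": force on the tool from outside, world axes, zero at the start; "moment": the same for the moment, N m; "grip_width": finger opening in mm; "finger_force": force on a finger pad.
Only numpy, scipy, OpenCV 4.12 (cv2) and the standard library are available. Lean on these libraries where they do the work, as an engineer would, in place of code of your own. Each camera call takes 0.05 s, during which the arm holds its last target. There are 200 camera calls.

## Working session

There is one attempt and no reset: what is moved stays moved. The work goes in short steps, Python scripts to look and compute and a shell command to move; the robot and the scene stay as the last step left them, time stands still between calls to the robot, and variables do not carry over. Pictures are saved under pics/ and viewed, at most 11 in all, crops included, and the job is handed in when it is done.

```bash
mkdir -p pics
cat > h.py <<'E'
import numpy as np,cv2
from plant import get_obs,capture
def pt(c,u,v,z=None):
    """world pt from pixel; depth or plane z"""
    M=np.linalg.inv(c["camera_from_world"]);r=np.array([(u-c["cx"])/c["fx"],(v-c["cy"])/c["fy"],1])
    d=M[:3,:3]@r;o=M[:3,3]
    if z is None: return o+d*c["depth"][int(round(v)),int(round(u))]
    return o+d*(z-o[2])/d[2]
def save(c,n): cv2.imwrite("pics/"+n,c["image"][:,:,::-1])
E
python3 - <<'E'
from h import *
import pickle
for n in("top","side"):
    c=capture(n);save(c,n+"1.png");pickle.dump(c,open(n+".pkl","wb"));print(n,c["fx"],np.round(np.linalg.inv(c["camera_from_world"]),2).tolist())
o=get_obs();print(o)
E
```

```text
top 478.04084400416235 [[0.03, -0.99, 0.16, 384.38], [-1.0, -0.03, -0.0, -109.47], [0.01, -0.16, -0.99, 1020.62], [0.0, 0.0, 0.0, 1.0]]
side 610.909482860632 [[0.88, -0.31, 0.37, -20.74], [-0.48, -0.57, 0.66, -1072.14], [0.01, -0.76, -0.65, 1000.4], [0.0, 0.0, 0.0, 1.0]]
{'time': 0.1, 'joint_positions': array([ 1.06699605e+00,  3.42641833e-01,  1.52491215e+00, -8.10990420e-06,
        1.27538842e+00, -1.46008478e-01]), 'dq': array([-0.00091735, -0.00039354, -0.00306066, -0.00144478,  0.00092437,
       -0.00051612]), 'tau': array([ 1.26410134e-03, -4.32006276e+01, -2.44695675e+01,  7.19246780e-02,
        5.27190662e-02, -9.01962426e-05]), 'tool_pos': array([183.67056248, 491.44342609, 226.1235376 ]), 'tcp_rot': array([-3.14025614e+00, -1.88701654e-04,  2.78380310e+00]), 'contact_force': array([-0.13740298, -0.28421977,  0.49480272]), 'moment': array([ 0.00952598,  0.00856673, -0.00267905]), 'finger_force': 0.0, 'grip_width': 91.63263810640397}
```

View pics/top1.png

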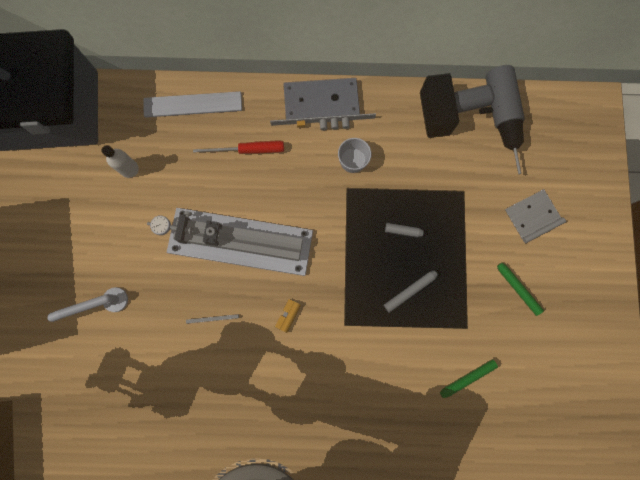

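View pics/side1.png

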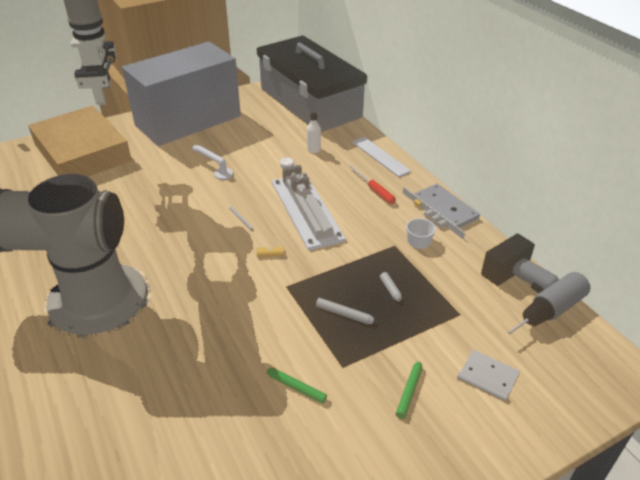

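The top view shows four bolt-shaped things: grey long (388,307)-(436,274), grey short (386,229)-(422,233), and green ones at (520,288) and (470,378). The long grey one on the mat fits the description. The jig is at (240,240), with the stop at (181,228) and the bridge at (210,232). I'll confirm the bolt, and which end is the tail, in a crop.

Run:
```python
from h import *
import pickle
c=pickle.load(open("top.pkl","rb"));s=pickle.load(open("side.pkl","rb"))
a=cv2.resize(c["image"][260:320,375:450],(400,320),interpolation=2)
b=cv2.resize(s["image"][285:340,305:385],(400,275),interpolation=2)
d=cv2.resize(c["image"][200:280,160:320],(800,400)[:2],interpolation=2)
d=cv2.resize(c["image"][205:280,160:320],(800,280),interpolation=2) if 0 else cv2.resize(c["image"][205:260,160:320],(800,275),interpolation=2)
im=np.zeros((600,800,3),np.uint8);im[:320,:400]=a;im[:275,400:]=b;im[325:600]=d
cv2.imwrite("pics/crop1.png",im[:,:,::-1])
```

```text
(no output)
```

View pics/crop1.png

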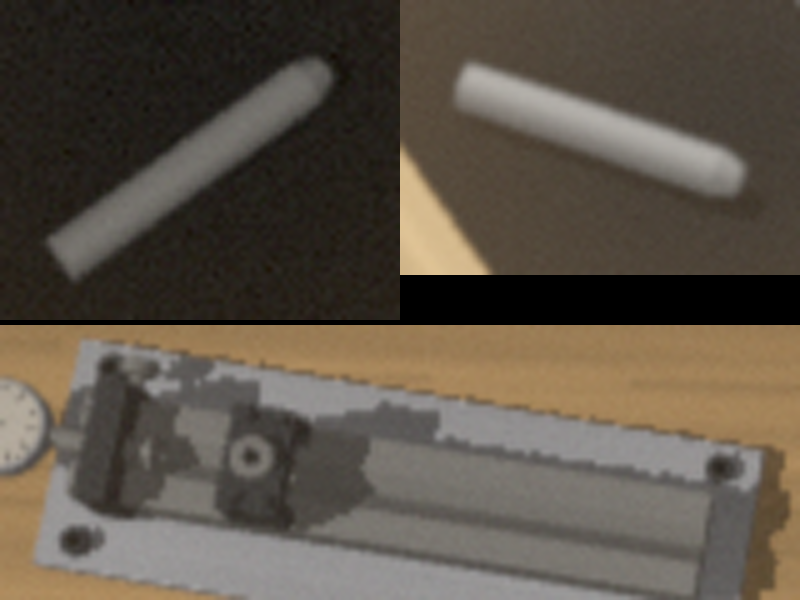

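The crop shows the flat tail at lower left, full-image (387,308), and the tapered nose at (435,274). In the jig, the groove runs from (300,251) towards the stop at (181,228).

Run:
```python
from h import *
import pickle
c=pickle.load(open("top.pkl","rb"))
print("bolt",pt(c,386.6,308.4,13),pt(c,435.4,274.1,13))
M=np.linalg.inv(c["camera_from_world"])
v,u=np.mgrid[0:480,0:640];Z=c["depth"]
P=np.stack([(u-c["cx"])/c["fx"]*Z,(v-c["cy"])/c["fy"]*Z,Z],-1)@M[:3,:3].T+M[:3,3]
def reg(u0,u1,v0,v1,z0,z1):
    p=P[v0:v1,u0:u1].reshape(-1,3);return p[(p[:,2]>z0)&(p[:,2]<z1)]
for a in[(150,330,195,285,7,90),(230,330,195,285,32,50),(150,330,195,285,36,47)]:
    q=reg(*a);print(len(q),np.median(q[:,2]),cv2.minAreaRect(q[:,:2].astype(np.float32)))
q=reg(370,450,260,320,12,40);print("bolt",len(q),q.mean(0),cv2.minAreaRect(q[:,:2].astype(np.float32)))
q=reg(465,480,180,330,-9,9);print("bench",np.median(q[:,2]));
for p in[(177,208),(312,230),(167,252.4),(306,273)]:print(pt(c,*p,12))
print("bridge bush",pt(c,160+252*.2,205+132*.2,80),"groove",pt(c,160+370*.2,205+187*.2,34),pt(c,160+700*.2,205+228*.2,34))
print("short",pt(c,386,229,13),pt(c,422,233,13),"tin",pt(c,355,155,45))
```

```text
bolt [ 422.15428311 -257.6672496    13.        ] [ 497.07290709 -361.01644354   13.        ]
6777 17.893163451692317 ((558.850830078125, 70.15684509277344), (146.78358459472656, 334.7259826660156), 0.9750694632530212)
1539 41.392058243303154 ((550.0288696289062, 1.704437255859375), (151.73760986328125, 44.77030563354492), 82.07665252685547)
2026 41.63117906150222 ((567.4088134765625, 73.11068725585938), (297.8319091796875, 66.2918701171875), 82.27745819091797)
bolt 577 [ 460.24356547 -306.07808841   21.42785628] ((461.437744140625, -308.1512451171875), (19.789636611938477, 130.52391052246094), 36.551639556884766)
bench 1.1192474576799896
[625.89308141 196.12235863  12.        ]
[585.42042723 -96.73288431  12.        ]
[528.47247269 210.32933424  12.        ]
[492.27235211 -86.62385454  12.        ]
bridge bush [563.48560314 105.44192524  80.        ] groove [550.18687455  65.27937137  34.        ] [536.54510513 -73.19425343  34.        ]
short [ 591.74335767 -255.79589705   13.        ] [ 585.0862265  -333.28513418   13.        ] tin [ 744.41232066 -184.33271566   45.        ]
```

```bash
cat >> h.py <<'E'
from scipy.spatial.transform import Rotation as Ro
def to(p,yaw,o=None):
    """tool-axis shift (m) and turn (deg) to TCP p mm pointing down, yaw deg"""
    o=o or get_obs();R=Ro.from_euler('xyz',o["tcp_rot"])
    T=Ro.from_euler('xyz',[np.pi,0,np.radians(yaw)])
    return np.round((R.inv()*T).as_rotvec(degrees=True),2).tolist(),np.round(R.inv().apply(np.array(p)-o["tool_pos"])/1000,4).tolist()
E
python3 - <<'E'
from h import *
print(to([470,80,230],126.4));print(to([472,-324,150],126.4))
E
```

```text
([-0.08, 0.01, 33.1], [-0.4123, -0.2851, -0.0036])
([-0.08, 0.01, 33.1], [-0.5557, -0.6627, 0.0769])
```

```bash
python3 -m handwheel '[[[0,0,8],[-0.0343,-0.0238,0],1],[[0,0,16],[-0.0687,-0.0475,0],1],[[0,0,24],[-0.103,-0.0713,0],1],[[0,0,33],[-0.1374,-0.095,0],1],[[0,0,33],[-0.1718,-0.1188,0],1],[[0,0,33],[-0.206,-0.1426,0],1],[[0,0,33],[-0.24,-0.166,0],1],[[0,0,33],[-0.275,-0.19,0],1],[[0,0,33],[-0.309,-0.214,0],1],[[0,0,33],[-0.343,-0.238,0],1],[[0,0,33],[-0.378,-0.261,0],1],[[0,0,33],[-0.412,-0.285,0],1]]'
python3 - <<'E'
from h import *
print(to([472,-324,150],126.4))
E
```

```text
time: 1.3
tool_pos: [470.6, 78.9, 226.5]
tcp_rot: [-3.141, -0.0, 2.208]
contact_force: [1.1, 0.0, 0.4]
grip_width: 91.7
finger_force: 0.0
([-0.01, -0.02, 0.09], [-0.3248, -0.2384, 0.0764])
```

```bash
python3 -m handwheel '[[[0,0,0],[-0.036,-0.026,0.008],1],[[0,0,0],[-0.072,-0.053,0.016],1],[[0,0,0],[-0.108,-0.079,0.025],1],[[0,0,0],[-0.144,-0.106,0.034],1],[[0,0,0],[-0.18,-0.132,0.042],1],[[0,0,0],[-0.217,-0.159,0.051],1],[[0,0,0],[-0.253,-0.185,0.06],1],[[0,0,0],[-0.289,-0.212,0.068],1],[[0,0,0],[-0.325,-0.238,0.076],1],[[0,0,0],[-0.325,-0.238,0.076],1],[[0,0,0],[-0.325,-0.238,0.076],1]]'
python3 - <<'E'
from h import *
import pickle
c=capture("wrist");save(c,"w1.png");pickle.dump(c,open("w1.pkl","wb"));o=get_obs();print(o["tool_pos"],o["tcp_rot"],c["fx"],c["cx"],c["cy"]);print(np.round(np.linalg.inv(c["camera_from_world"]),2).tolist())
E
```

```text
time: 2.4
tool_pos: [471.3, -322.6, 149.7]
tcp_rot: [-3.142, -0.002, 2.206]
contact_force: [-0.5, 1.0, -0.3]
grip_width: 92.1
finger_force: 0.0
[ 471.56425027 -321.60688491  150.1568202 ] [ 3.14150157e+00 -1.82286689e-03  2.20729402e+00] 371.64829954431775 313.2204235571896 242.0561669388595
[[0.81, 0.57, 0.15, 432.76], [0.59, -0.78, -0.2, -269.49], [-0.0, 0.25, -0.97, 308.87], [0.0, 0.0, 0.0, 1.0]]
```

View pics/w1.png

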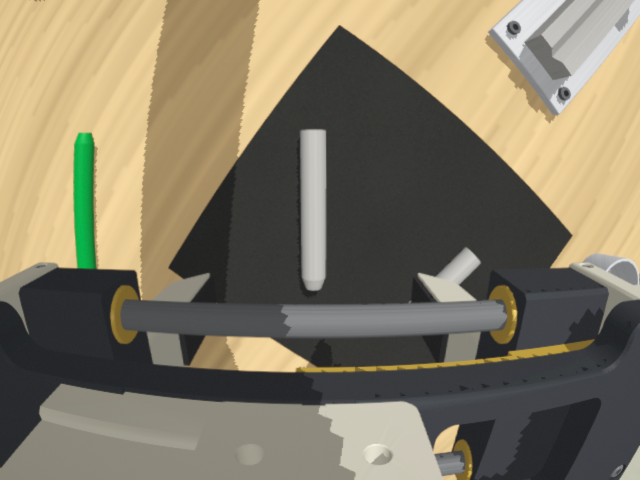

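The wrist view shows the bolt with its tail at (313,130) and nose at (313,288), aligned with the tool and between the fingers.

```bash
cat >> h.py <<'E'
def fe(c,u,v,z):
    M=np.linalg.inv(c["camera_from_world"]);d=np.array([u-c["cx"],v-c["cy"]]);r=np.hypot(*d);t=r/c["fx"]
    ray=M[:3,:3]@np.array([*(d/r*np.sin(t)),np.cos(t)]);o=M[:3,3]
    return o+ray*(z-o[2])/ray[2]
E
python3 - <<'E'
from h import *
import pickle
c=pickle.load(open("w1.pkl","rb"))
t=fe(c,313.3,129.5,22);n=fe(c,313.5,286,13);print(t,n)
d=(t-n)[:2];print(np.hypot(*d));a=np.degrees(np.arctan2(d[1],d[0]));d/=np.hypot(*d)
g=t[:2]-d*87;print(a,g,to([*g,9],a))
E
```

```text
[ 423.44471318 -256.73794674   22.        ] [ 500.18936808 -360.70939115   13.        ]
129.22771881575596
126.43222326265018 [ 475.11153078 -326.73466066] ([0.01, -0.1, 0.04], [-0.0065, -0.0002, 0.1411])
```

```bash
python3 -m handwheel '[[[0,0,0],[-0.006,0,0.04],1],[[0,0,0],[-0.006,0,0.08],1],[[0,0,0],[-0.006,0,0.115],1],[[0,0,0],[-0.006,0,0.13],1],[[0,0,0],[-0.006,0,0.141],1],[[0,0,0],[-0.006,0,0.141],1],[[0,0,0],[-0.006,0,0.141],0.1],[[0,0,0],[-0.006,0,0.141],0.1],[[0,0,0],[-0.006,0,0.141],0.1],[[0,0,0],[-0.006,0,0.141],0.1],[[0,0,0],[-0.006,0,0.141],0.1],[[0,0,0],[-0.006,0,0.141],0.1]]'
```

```text
time: 3.65
tool_pos: [475.6, -327.2, 9.9]
tcp_rot: [3.141, 0.0, 2.208]
contact_force: [0.3, 0.3, -0.6]
grip_width: 48.8
finger_force: 0.0
```

```bash
python3 -m handwheel '[[[0,0,0],[0,0,0],0.1],[[0,0,0],[0,0,0],0.1],[[0,0,0],[0,0,0],0.1],[[0,0,0],[0,0,0],0.1],[[0,0,0],[0,0,0],0.1],[[0,0,0],[0,0,0],0.1]]'; python3 -c "
from h import *
o=get_obs();print(o['tool_pos'],o['moment'])"
```

```text
time: 4.25
tool_pos: [475.5, -327.2, 9.7]
tcp_rot: [-3.142, -0.0, 2.208]
contact_force: [-0.9, -0.5, 0.7]
grip_width: 19.1
finger_force: 30.0
[ 475.47690734 -327.17956501    9.65892961] [-0.15142375  0.0858112   0.05904223]
```

```bash
python3 -m handwheel '[[[0,0,0],[0,0,-0.03],0.1],[[0,0,0],[0,0,-0.08],0.1],[[0,0,0],[0,0,-0.12],0.1],[[0,0,0],[0,0,-0.12],0.1]]'; python3 -c "
from h import *
o=get_obs();print(o['tool_pos'],o['moment'],o['grip_width'],to([546.8,-17.5,130],82.2))"
```

```text
time: 4.65
tool_pos: [478.1, -329.2, 135.5]
tcp_rot: [3.139, 0.011, 2.208]
contact_force: [0.5, -0.0, -1.8]
grip_width: 18.8
finger_force: 30.0
[ 478.08519002 -329.15920885  135.48064556] [-0.1637741  -0.10054979 -0.0621154 ] 18.843452869184905 ([0.37, 0.53, 44.31], [0.2097, 0.2406, 0.0038])
```

```bash
python3 -m handwheel '[[[0,0,5],[0.02,0.024,0],0.1],[[0,0,11],[0.045,0.053,0],0.1],[[0,0,17],[0.072,0.084,0],0.1],[[0,0,23],[0.098,0.115,0],0.1],[[0,0,29],[0.124,0.146,0],0.1],[[0,0,35],[0.15,0.176,0],0.1],[[0,0,40],[0.172,0.201,0],0.1],[[0,0,43],[0.192,0.225,0],0.1],[[0,0,44.3],[0.207,0.241,0],0.1],[[0,0,44.3],[0.207,0.241,0],0.1],[[0,0,44.3],[0.207,0.241,0],0.1],[[0,0,44.3],[0.207,0.241,0],0.1]]'
python3 - <<'E'
from h import *
import pickle
c=capture("wrist");save(c,"w2.png");pickle.dump(c,open("w2.pkl","wb"));o=get_obs();print(o["tool_pos"],o["tcp_rot"]);
E
```

```text
time: 5.85
tool_pos: [545.6, -18.1, 129.0]
tcp_rot: [-3.14, 0.0, 1.434]
contact_force: [0.1, -0.9, -2.7]
grip_width: 18.7
finger_force: 30.0
[545.73718944 -18.27085355 129.19889835] [-3.14063111e+00  1.10271883e-04  1.43374089e+00]
```

View pics/w2.png

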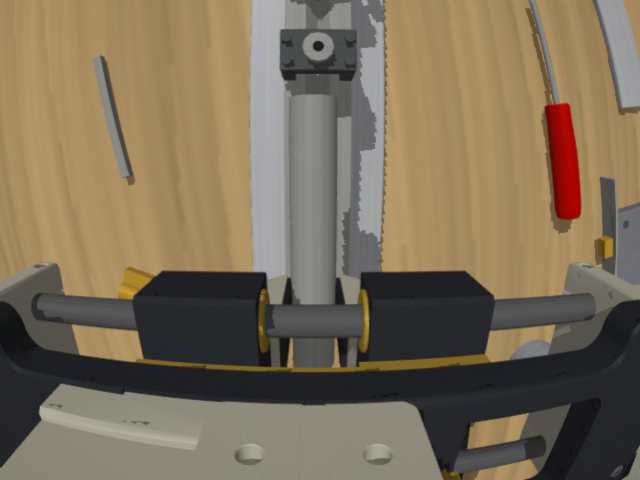

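The bolt is held straight, tail at (313,97), and the bush is at (317,45). I'll enlarge to get the block's edges.

Run:
```python
from h import *
import pickle
c=pickle.load(open("w2.pkl","rb"))
cv2.imwrite("pics/w2c.png",cv2.resize(c["image"][0:150,235:400],(660,600),interpolation=2)[:,:,::-1])
```

```text
(no output)
```

View pics/w2c.png

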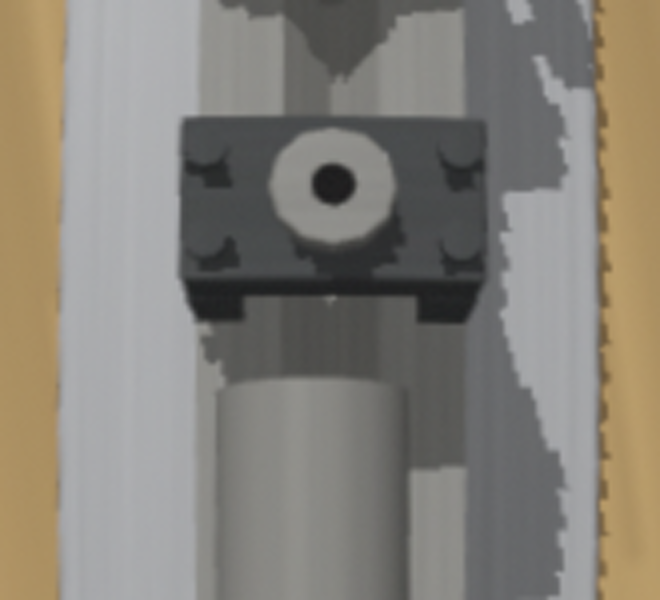

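Run:
```python
from h import *
import pickle
c=pickle.load(open("w2.pkl","rb"))
P=lambda x,y,z: fe(c,235+x/4,y/4,z)
th=np.radians(82.15);d=np.array([np.cos(th),np.sin(th)]);n=np.array([-d[1],d[0]])
ref=get_obs()["tool_pos"][:2]; print("yaw",np.degrees(get_obs()["tcp_rot"][2]))
def s(name,p): q=p[:2]-ref;print(name,np.round(p[:2],1),"along %.1f lat(+left) %.1f"%(q@d,q@n))
for nm,l,r,y,z in[("block",197,467,60,42),("block",197,467,340,42),("block",197,466,540,42),("base",66,594,20,12),("base",60,602,560,12),("groove",285,382,60,42)]:
    s(nm,(P(l,y,z)+P(r,y,z))/2); 
s("bush",P(333,183,80));s("bridge front",P(333,282,62+12))
za=129.2+3.3
s("tail",P(312,382,za+9));s("boltmid",(P(218,590,za)+P(410,590,za))/2)
```

```text
yaw 82.14730183673026
block [571.  139.5] along 159.8 lat(+left) -3.5
block [564.1  89.9] along 109.6 lat(+left) -3.4
block [559.4  56.6] along 76.0 lat(+left) -3.3
base [574.  160.8] along 181.3 lat(+left) -3.5
base [559.5  54.6] along 74.1 lat(+left) -3.7
groove [571.2 139.1] along 159.4 lat(+left) -3.7
bush [566. 106.] along 125.9 lat(+left) -3.1
bridge front [564.2  92.7] along 112.5 lat(+left) -3.1
tail [558.   68.6] along 87.8 lat(+left) -0.3
boltmid [555.4  48.3] along 67.2 lat(+left) -0.4
```

```bash
python3 -m handwheel '[[[0,0,0],[0,0.0031,0.01],0.1],[[0,0,0],[0,0.0031,0.035],0.1],[[0,0,0],[0,0.0031,0.06],0.1],[[0,0,0],[0,0.0031,0.072],0.1],[[0,0,0],[0,0.0031,0.078],0.1],[[0,0,0],[0,0.0031,0.080],0.1],[[0,0,0],[0,0.0031,0.081],0.1],[[0,0,0],[0,0.0031,0.082],0.1],[[0,0,0],[0,0.0031,0.082],0.1]]'; python3 -c "
from h import *
o=get_obs();print(o['moment'])"
```

```text
time: 6.8
tool_pos: [549.6, -17.8, 48.3]
tcp_rot: [3.14, -0.0, 1.435]
contact_force: [0.8, -0.1, -2.2]
grip_width: 19.0
finger_force: 30.0
[-0.16282861  0.08953879  0.00571301]
```

```bash
python3 -m handwheel '[[[0,0,0],[0,0,0.001],0.1],[[0,0,0],[0,0,0.002],0.1],[[0,0,0],[0,0,0.0025],0.1],[[0,0,0],[0,0,0.0025],0.1]]';python3 -m handwheel '[[[0,0,0],[0,0,0.0005],0.1],[[0,0,0],[0,0,0.0005],0.1]]';python3 -m handwheel '[[[0,0,0],[0,0,0.0005],0.1],[[0,0,0],[0,0,0.0005],0.1]]'; python3 -c "
from h import *
o=get_obs();print(o['moment'])"
```

```text
time: 7.2
tool_pos: [549.4, -17.8, 46.1]
tcp_rot: [3.141, -0.0, 1.435]
contact_force: [-1.7, 0.4, 4.1]
grip_width: 18.8
finger_force: 30.0
time: 7.4
tool_pos: [549.4, -17.8, 46.1]
tcp_rot: [3.14, 0.0, 1.435]
contact_force: [-3.5, -0.4, 9.2]
grip_width: 19.2
finger_force: 30.0
time: 7.6
tool_pos: [549.5, -17.8, 46.0]
tcp_rot: [3.14, 0.0, 1.435]
contact_force: [-4.6, 1.2, 13.0]
grip_width: 19.5
finger_force: 30.0
[-0.08595058  0.86643832  0.01495478]
```

```bash
python3 -m handwheel '[[[0,0,0],[0,0,-0.001],0.4],[[0,0,0],[0,0,-0.001],0.4],[[0,0,0],[0,0,-0.001],0.4],[[0,0,0],[0,0,-0.001],0.4],[[0,0,0],[0,0,-0.001],0.4]]'
python3 - <<'E'
from h import *
c=capture("side");save(c,"s2.png");w=capture("wrist");import pickle;pickle.dump(w,open("w3.pkl","wb"))
a=cv2.resize(c["image"][160:260,240:380],(800,571),interpolation=2)
cv2.imwrite("pics/c3.png",np.hstack([cv2.resize(c["image"][150:260,250:360],(400,400),interpolation=2),cv2.resize(w["image"][0:200,213:413],(400,400),interpolation=2)])[:,:,::-1])
o=get_obs();print(o["tool_pos"],o["contact_force"])
E
```

```text
time: 8.1
tool_pos: [549.2, -17.8, 45.0]
tcp_rot: [-3.141, -0.0, 1.435]
contact_force: [-0.9, 0.3, -0.8]
grip_width: 36.7
finger_force: 0.0
[549.17334694 -17.74205642  45.07798045] [ 0.61958603  0.75698643 -0.62591955]
```

View pics/c3.png

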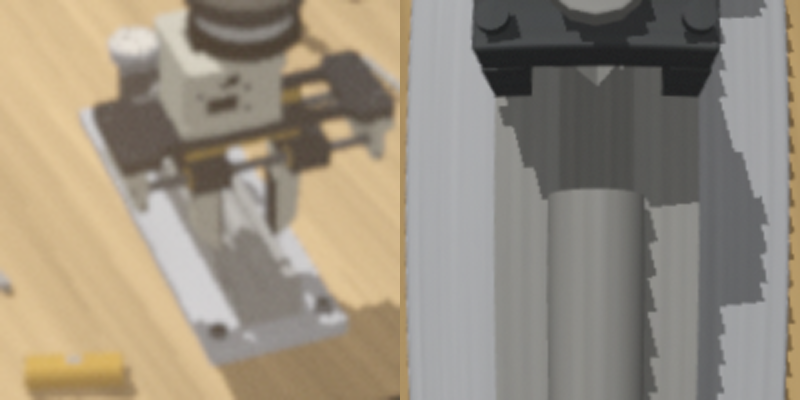

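The bolt is centred in the block (crop 547–643 against block 496–698), so it is seated with the tail short of the bridge. Next I regrip it and enlarge the earlier top and side pictures to estimate where the pad is.

```bash
python3 -m handwheel '[[[0,0,0],[0,0,0],0.1],[[0,0,0],[0,0,0],0.1],[[0,0,0],[0,0,0],0.1],[[0,0,0],[0,0,0],0.1],[[0,0,0],[0,0,0],0.1]]'
python3 - <<'E'
from h import *
import pickle
c=pickle.load(open("top.pkl","rb"));s=pickle.load(open("side.pkl","rb"))
a=cv2.resize(c["image"][208:248,165:225],(480,320),interpolation=2);b=cv2.resize(s["image"][160:205,275:315],(284,320),interpolation=2)
cv2.imwrite("pics/c4.png",np.hstack([a,b])[:,:,::-1])
o=get_obs();g=np.array(o["tool_pos"][:2]);th=np.radians(82.15);d=np.array([np.cos(th),np.sin(th)])
w=pickle.load(open("w3.pkl","rb"));t=fe(w,213+595/2,190/2,57);print("tail along from grip",(t[:2]-g)@d, t)
bu=fe(w,213+598/2,2,80)
O=np.array([566.,106.])-57*d  # jig origin from bush
print("grip jig x",(g-O)@d,"tail jig x",(t[:2]-O)@d)
for u in(120,140,160,180,200,220,240): print(u,round((pt(c,165+u/8,208+165/8,48)[:2]-O)@d,1),round((pt(c,165+u/8,208+165/8,64)[:2]-O)@d,1))
E
```

```text
time: 8.7
tool_pos: [547.9, -17.6, 45.1]
tcp_rot: [-3.139, -0.0, 1.435]
contact_force: [-5.5, -0.1, 3.8]
grip_width: 19.1
finger_force: 30.0
tail along from grip 93.98929736110856 [646.45430178  63.73092122  57.        ]
grip jig x -67.8738163444164 tail jig x 26.115481016692154
120 127.3 122.2
140 122.2 117.2
160 117.1 112.2
180 112.0 107.2
200 106.9 102.2
220 101.8 97.1
240 96.7 92.1
```

View pics/c4.png

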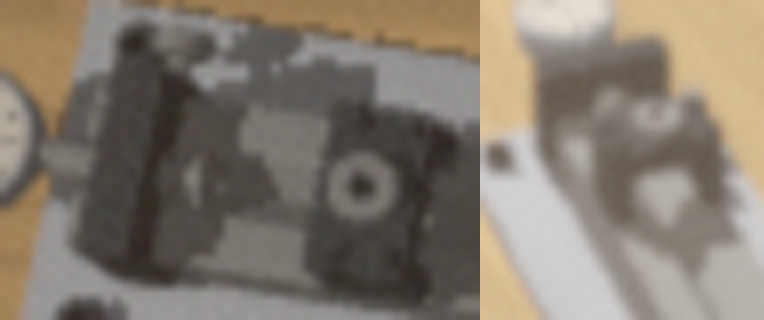

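The saddle's front edge in the crop is at about u=152, roughly 114 mm along the groove. The sleeve shows at about u=165–205, so the pad is expected at roughly 100–111 mm. The tail is near 20, so I'll slide the first 40 mm while watching the force.

```bash
python3 -m handwheel '[[[0,0,0],[0,-0.0006,0],0.1],[[0,0,0],[0.003,-0.0006,0],0.1],[[0,0,0],[0.006,-0.0006,0],0.1],[[0,0,0],[0.009,-0.0006,0],0.1],[[0,0,0],[0.012,-0.0006,0],0.1]]'; python3 -m handwheel '[[[0,0,0],[0.003,0,0],0.1],[[0,0,0],[0.006,0,0],0.1],[[0,0,0],[0.01,0,0],0.1],[[0,0,0],[0.014,0,0],0.1],[[0,0,0],[0.018,0,0],0.1],[[0,0,0],[0.022,0,0],0.1],[[0,0,0],[0.025,0,0],0.1],[[0,0,0],[0.028,0,0],0.1]]'
```

```text
time: 9.2
tool_pos: [549.5, -6.6, 45.1]
tcp_rot: [-3.14, 0.001, 1.435]
contact_force: [-5.8, -3.8, 2.7]
grip_width: 18.8
finger_force: 30.0
time: 10.0
tool_pos: [553.4, 21.2, 45.1]
tcp_rot: [-3.14, 0.001, 1.435]
contact_force: [-4.2, -4.5, 3.4]
grip_width: 19.3
finger_force: 30.0
```

```bash
python3 -m handwheel '[[[0,0,0],[0.002,0,0],0.1],[[0,0,0],[0.004,0,0],0.1],[[0,0,0],[0.006,0,0],0.1],[[0,0,0],[0.008,0,0],0.1],[[0,0,0],[0.01,0,0],0.1]]'; python3 -m handwheel '[[[0,0,0],[0.002,0,0],0.1],[[0,0,0],[0.004,0,0],0.1],[[0,0,0],[0.006,0,0],0.1],[[0,0,0],[0.008,0,0],0.1],[[0,0,0],[0.01,0,0],0.1]]'
python3 - <<'E'
from h import *
import pickle
c=capture("wrist");t=capture("top");pickle.dump((c,t),open("c5.pkl","wb"))
a=cv2.resize(c["image"][0:150,240:390],(400,400),interpolation=2);b=cv2.resize(t["image"][200:260,160:220],(400,400),interpolation=2)
cv2.imwrite("pics/c5.png",np.hstack([a,b])[:,:,::-1]);o=get_obs();print(o["tool_pos"],o["contact_force"])
E
```

```text
time: 10.5
tool_pos: [554.8, 31.1, 45.1]
tcp_rot: [-3.14, 0.001, 1.435]
contact_force: [-5.4, -4.0, 2.7]
grip_width: 19.0
finger_force: 30.0
time: 11.0
tool_pos: [556.2, 41.0, 45.1]
tcp_rot: [-3.141, 0.001, 1.435]
contact_force: [-4.2, -5.0, 2.5]
grip_width: 19.2
finger_force: 30.0
[556.22941796  41.28429934  45.12217739] [-4.38938411 -2.42097106  2.90702869]
```

View pics/c5.png

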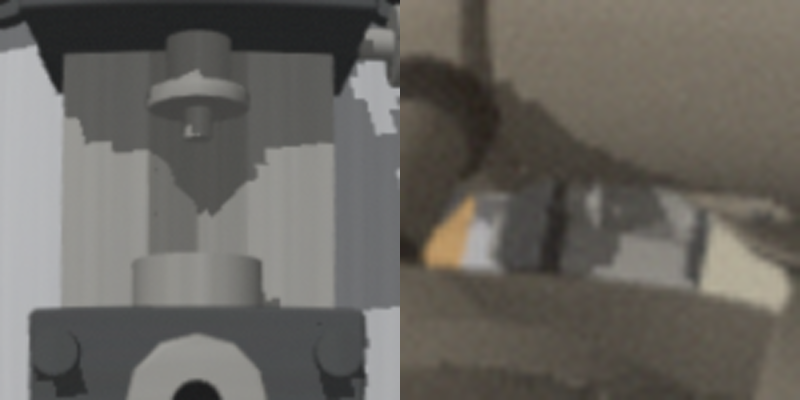

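The wrist view shows the pad (crop row about 100), the pin tip (about row 135) and the bolt tail emerging from the bridge (row 256).

Run:
```python
from h import *
import pickle
c,_=pickle.load(open("c5.pkl","rb"));s=150/400
th=np.radians(82.2);d=np.array([np.cos(th),np.sin(th)])
P=lambda x,y,z:fe(c,240+x*s,y*s,z)[:2]@d
t=P(197,257,58);print("to pad",[round(P(197,y,z)-t,1) for y,z in((92,56),(102,56),(116,40))],"to pin",[round(P(197,y,48)-t,1) for y in(128,135)])
```

```text
to pad [np.float64(26.3), np.float64(24.6), np.float64(27.0)] to pin [np.float64(22.6), np.float64(21.5)]
```

```bash
python3 -m handwheel '[[[0,0,0],[0.002,0,0],0.1],[[0,0,0],[0.004,0,0],0.1],[[0,0,0],[0.006,0,0],0.1],[[0,0,0],[0.008,0,0],0.1],[[0,0,0],[0.01,0,0],0.1],[[0,0,0],[0.012,0,0],0.1],[[0,0,0],[0.014,0,0],0.1],[[0,0,0],[0.016,0,0],0.1],[[0,0,0],[0.018,0,0],0.1],[[0,0,0],[0.019,0,0],0.1],[[0,0,0],[0.02,0,0],0.1],[[0,0,0],[0.021,0,0],0.1]]'; python3 -m handwheel '[[[0,0,0],[0.0005,0,0],0.1],[[0,0,0],[0.001,0,0],0.1]]'; python3 -m handwheel '[[[0,0,0],[0.0005,0,0],0.1],[[0,0,0],[0.001,0,0],0.1]]'
```

```text
time: 12.3
tool_pos: [559.1, 61.7, 45.1]
tcp_rot: [-3.141, 0.001, 1.435]
contact_force: [-4.3, -5.1, 1.7]
grip_width: 19.1
finger_force: 30.0
time: 12.5
tool_pos: [559.2, 62.7, 45.1]
tcp_rot: [-3.141, 0.001, 1.435]
contact_force: [-4.3, -5.8, 2.2]
grip_width: 19.1
finger_force: 30.0
time: 12.7
tool_pos: [559.4, 63.6, 45.1]
tcp_rot: [-3.141, 0.001, 1.435]
contact_force: [-4.4, -4.8, 1.9]
grip_width: 19.3
finger_force: 30.0
```

```bash
python3 -m handwheel '[[[0,0,0],[0.0005,0,0],0.1]]'|sed -n '2p;4p'; python3 -m handwheel '[[[0,0,0],[0.0005,0,0],0.1],[[0,0,0],[0.0005,0,0],0.1]]'|sed -n '2p;4p'
```

```text
tool_pos: [559.4, 64.1, 45.1]
contact_force: [-4.9, -5.4, 2.9]
tool_pos: [559.5, 64.6, 45.1]
contact_force: [-5.4, -5.5, 2.3]
```

```bash
python3 -m handwheel '[[[0,0,0],[0.0005,0,0],0.1],[[0,0,0],[0.0005,0,0],0.1]]'|sed -n '2p;4p'
```

```text
tool_pos: [559.6, 65.1, 45.1]
contact_force: [-4.8, -4.4, 2.6]
```

```bash
python3 -m handwheel '[[[0,0,0],[0.0005,0,0],0.1],[[0,0,0],[0.0005,0,0],0.1]]'|sed -n '2p;4p';python3 -m handwheel '[[[0,0,0],[0.0005,0,0],0.1],[[0,0,0],[0.0005,0,0],0.1]]'|sed -n '2p;4p'
```

```text
tool_pos: [559.6, 65.6, 45.1]
contact_force: [-4.8, -3.8, 4.0]
tool_pos: [559.6, 65.6, 45.1]
contact_force: [-5.1, -7.7, 2.5]
```

```bash
python3 -m handwheel '[[[0,0,0],[0.0003,0,0],0.1],[[0,0,0],[0.0003,0,0],0.1]]'|sed -n '2p;4p'
```

```text
tool_pos: [559.7, 65.6, 45.1]
contact_force: [-5.0, -7.4, 2.5]
```

```bash
python3 -m handwheel '[[[0,0,0],[0.0004,0,0],0.1],[[0,0,0],[0.0004,0,0],0.1],[[0,0,0],[0.0004,0,0],0.1]]'|sed -n '2p;4p'
```

```text
tool_pos: [559.6, 65.7, 45.1]
contact_force: [-5.2, -9.7, 3.0]
```

```bash
python3 -m handwheel '[[[0,0,0],[0.0003,0,0],0.1],[[0,0,0],[0.0003,0,0],0.1],[[0,0,0],[0.0003,0,0],0.1]]'|sed -n '2p;4p'; python3 -m handwheel '[[[0,0,0],[0.0003,0,0],0.4],[[0,0,0],[0.0003,0,0],0.4],[[0,0,0],[0.0003,0,0],0.4],[[0,0,0],[0.0003,0,0],0.4],[[0,0,0],[0.0003,0,0],0.4],[[0,0,0],[0.0003,0,0],0.4]]'
python3 - <<'E'
from h import *
c=capture("wrist");cv2.imwrite("pics/c6.png",cv2.resize(c["image"][20:200,213:413],(640,576),interpolation=2)[:,:,::-1])
E
```

```text
tool_pos: [559.6, 65.7, 45.1]
contact_force: [-5.4, -11.6, 2.9]
time: 15.0
tool_pos: [560.5, 68.5, 45.2]
tcp_rot: [3.141, -0.0, 1.435]
contact_force: [-0.7, 0.5, 0.1]
grip_width: 36.8
finger_force: 0.0
```

View pics/c6.png

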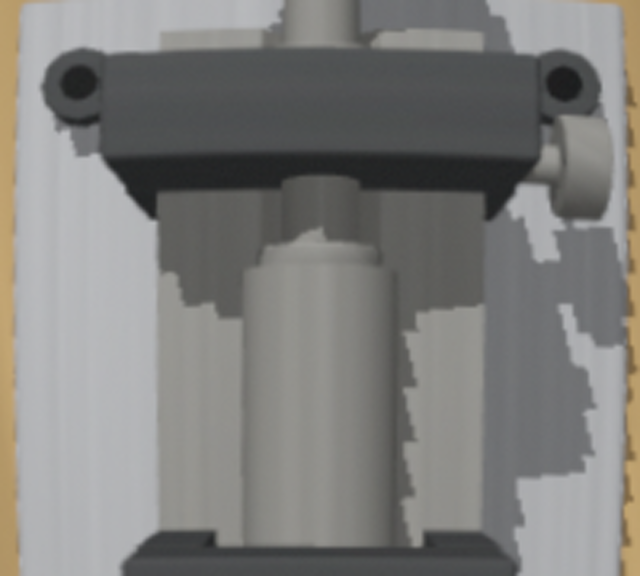

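The wrist view shows the tail (row about 262) flush on the round pad, with no gap and no pin showing. I'll retreat upward and hand in.

```bash
python3 -m handwheel '[[[0,0,0],[-0.002,0,-0.005],0.5],[[0,0,0],[-0.002,0,-0.02],0.5],[[0,0,0],[-0.002,0,-0.05],0.5],[[0,0,0],[-0.002,0,-0.08],0.5],[[0,0,0],[-0.002,0,-0.1],0.5],[[0,0,0],[-0.002,0,-0.1],0.5],[[0,0,0],[-0.002,0,-0.1],0.5]]'
python3 - <<'E'
from h import *
c=capture("wrist");cv2.imwrite("pics/c7.png",cv2.resize(c["image"][0:200,213:413],(600,600),interpolation=2)[:,:,::-1])
E
```

```text
time: 15.75
tool_pos: [560.0, 66.2, 145.3]
tcp_rot: [3.141, -0.0, 1.435]
contact_force: [-0.5, -0.4, -0.6]
grip_width: 45.6
finger_force: 0.0
```

View pics/c7.png

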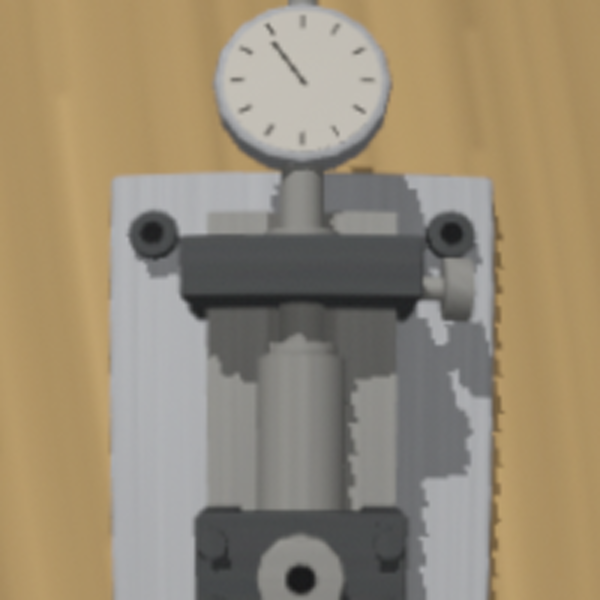

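The bolt still lies home on the pad (tail at about row 348), and the arm is clear of it.

```bash
python3 -c "
from plant import close_job
print(close_job())"
```

```text
the job is handed in; nothing more can be done
None
```

The job is handed in: the long bolt lies in the V-groove with its tail on the stop's pad, pressed home at an estimated 7 N (11.6 N at the wrist, including drag). The last picture shows no gap at the pad; I did not read the gauge pin directly, and no verdict came back at hand-in.

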